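Load the drying cabinet with washed sample tubes and pots

TASK

Load the drying cabinet: lift the insert bin that holds the washed sample tubes straight up out of the bench organiser, tip all its tubes into the cabinet's pulled-out tray and put the empty bin back fully down in its place; also put every washed specimen pot from the grey mat into the tray. When everything is in, slide the tray fully home and then push the cabinet door shut until it seats on its roller catch. Leave the other two bins and the two bottles where they are.

Things in the scene. Friction and masses are not known exactly. Their poses are not given: they have to be found in the camera images.
- cabinet: Low white bench-top drying cabinet, 280 deep (x) x 360 wide (y) x 160 high mm, fixed. Origin: centre of its underside; +x points into it, away from the robot give or take its yaw, z up. Front face at x = -140 mm. The chamber opening in the front spans y = -105 to +165 mm, z = 35 to 145 mm; right of it (-y) is a control column. It carries the door and the tray.
- tray (a joint): Pull-out steel tray of the cabinet: 0 = fully home, grows (m) as it comes out towards the robot, up to 0.185; starts pulled out. Runs on slides with about 2.5 N of friction and stays where it is left. The door cannot shut through a tray that is out.
- tray_mid (a point): Centre of the tray's inner floor (moves with the tray; axes as the cabinet's), 43 mm above the bench. Tray outside 210 (x) x 255 (y) mm, walls 3 mm thick; above the floor the front wall is 69 mm high, the others 40 mm; open at the top. When fully out its middle is 78 mm in front of the cabinet's front face.
- tray_front (a point): Middle of the outer face of the tray's front wall (the one towards the robot), 60 mm above the tray floor, 103 mm above the bench, 9 mm below the wall's top edge; push here to slide it in. Fully home this face is flush with the cabinet front (1.5 mm behind it).
- door (a joint): Cabinet door, an upright panel hinged on a vertical axis at the left (+y) end of the opening: 0 = shut, grows (rad) as it swings out towards the robot and then to the left, up to 2.1; starts wide open. Panel 290 wide, 18 thick, from 20 to 150 mm above the bench. Light hinge friction, about 0.1 Nm; it stays where it is left.
- door_hinge (a point): Top of the door's hinge axis, 150 mm above the bench, on the plane of the door's inner face; turns with the door: its -y axis points along the panel to the free edge, its -x axis out of the panel's outer face (which faces the robot when shut, and left, away from the tray, when wide open).
- door_push (a point): Point on the door's outer face 190 mm from the hinge axis and 20 mm below the door's top edge; axes as door_hinge. A vertical bar handle stands 35 mm off the outer face at 272 mm from the hinge axis, 45 to 125 mm above the bench.
- frame: Grey organiser frame, 149 (x) x 296 (y) x 48 high mm, fixed to the bench. Origin: centre of its underside; its x points away from the robot, give or take its yaw. Floor 8 mm thick. Three pockets side by side at y = -97, 0 and +97 mm, each 139 x 92 mm inside, walls 5 mm thick with rounded tops at 48 mm.
- bin: The blue insert bin holding the tubes, one of three alike, in any of the frame's pockets: 135 (x) x 88 (y) mm, walls 3 thick and 55 high, about 2 mm of play all round. Origin: centre of its underside (in the frame 8 mm above the bench), axes along the frame's. Its -x end, towards the robot, is a 45 degree pouring slope from the floor at x = -28 mm up to its lip; other walls upright. 130 to 220 g.
- bin_fin (a point): Middle of the bin's grip, an upright fin 50 long (x), 14 thick (y), 32 high, from 91 to 123 mm above the bin's underside, over the middle of the bin. It stands on a flat bridge (16 mm long in x, 83 to 91 mm above the underside) that crosses the bin to both side walls. Axes as the bin's.
- bin_lip (a point): Middle of the bin's pouring lip: x = -67 mm, 41 mm above the underside. The tubes roll out over it when the bin is tipped lip down by 70 degrees or more.
- catch (a point): Sprung roller in the top of the chamber opening, near the door's free edge. A strike bar inside the door meets it at about 0.07 rad; it takes some 8 N of push at 190 mm from the hinge to ride over it; at about 0.03 rad the roller snaps over and then holds the door at 0.
- bin_pens: One of the two other insert bins, same shape as bin, holding marker pens; not to be moved.
- bin_bungs: The other insert bin, same shape, holding black rubber bungs; not to be moved.
- media_bottle: Amber bottle with blue cap, 56 mm diameter, 105 high; stands behind the organiser; origin under its centre; to be left alone.
- wash_bottle: Grey wash bottle with red cap, 60 mm diameter, 150 high; stands to the right of the organiser; origin under its centre; to be left alone.
- tube0: Washed sample tube, off-white plastic without cap, plain cylinder 27 mm diameter x 75 long, 20 g; lies across the bin at first and rolls easily. Origin: its middle; its y axis runs along it. May be absent.
- tube1: Washed sample tube, off-white plastic without cap, plain cylinder 27 mm diameter x 75 long, 20 g; lies across the bin at first and rolls easily. Origin: its middle; its y axis runs along it. May be absent.
- tube2: Washed sample tube, off-white plastic without cap, plain cylinder 27 mm diameter x 75 long, 20 g; lies across the bin at first and rolls easily. Origin: its middle; its y axis runs along it. May be absent.
- pot0: Washed specimen pot, off-white plastic, plain cylinder 58 mm diameter x 50 high, 35 g; stands mouth down on the grey mat between the robot and the organiser. Origin: centre of its lower face, z up its axis. May be absent.
- pot1: Washed specimen pot, off-white plastic, plain cylinder 58 mm diameter x 50 high, 35 g; stands mouth down on the grey mat between the robot and the organiser. Origin: centre of its lower face, z up its axis. May be absent.
- pot2: Washed specimen pot, off-white plastic, plain cylinder 58 mm diameter x 50 high, 35 g; stands mouth down on the grey mat between the robot and the organiser. Origin: centre of its lower face, z up its axis. May be absent.
- pot3: Washed specimen pot, off-white plastic, plain cylinder 58 mm diameter x 50 high, 35 g; stands mouth down on the grey mat between the robot and the organiser. Origin: centre of its lower face, z up its axis. May be absent.
There are look-alikes about, which are no part of the job. Leave any blue or orange look-alike of the pot2 alone.

How it is judged:
By the outcome, as a careful person would: the job done as asked, in the order asked, and still so for the second after the job is handed in, with the robot touching nothing.
Of tube0, tube1, tube2 only 1 to 3 are there at a start; the rules pass over those that are not, and their reading is None.
Of pot0, pot1, pot2, pot3 only 2 to 4 are there at a start; the rules pass over those that are not, and their reading is None.
At some moment in a run one of pot0, pot1, pot2, pot3 may be knocked a few centimetres aside while the robot is not near it.
It also fails if it takes over 210 s, if anything falls off the work surface, if the arm or the gripper's body presses on something with over 40 N, if the wrist force passes 120 N, or if a joint passes its speed limit or range.

ROBOT

A 7-joint arm with a two-finger parallel gripper is mounted at the origin on the work surface. World frame = base frame: x ahead of the robot, y to its left, z up, the work surface at z = 0. Lengths are in m, angles in rad, forces in N, time in s.
With the tool pointing down it reaches from about 0.4 to 0.9 m from the base axis. Payload 5.5 kg.
Tool frame: the origin (TCP) lies midway between the tips of the shut fingers; the grasp point (between the pads) lies 19 mm behind it; z points along the fingers, y is the line along which they close (so a half turn about z gives the same grasp; the last joint's range is limited). The gripper opens to 92 mm and grips with 3 to 60 N. Pads are 19 mm wide; open, the fingers measure 130 mm over their backs; the gripper's body (75 mm by 190 mm) begins 47 mm behind the grasp point.
Start: joints at [1.61, 0.501, -0.427, 1.55, 0.221, 1.138, -0.21], TCP at [0.144, -0.634, 0.227] pointing down, gripper open.
Joint ranges: [-2.88, 2.88], [-0.31, 2.03], [-1.54, 1.56], [0.2, 2.42], [-1.41, 4.55], [0.19, 2.02], [-2.57, 2.57]. Speed limits (rad/s): [2.57, 2.57, 3.14, 3.14, 3.14, 3.14, 3.14].

INTERFACE

Orientations are given as a unit quaternion [w, x, y, z].
In Python, from bench import move_pose, move_straight, move_joints, gripper_to, sleep, solve_ik, get_obs, camera, camera_model, IKError, sign_off gives the robot as it stands. Calls block until the motion is done:
- move_pose(position, orientation): joint-space move of the TCP to a pose.
- move_straight(position, frame=None, vel=0.15): straight line of the TCP; frame=None keeps the orientation; vel is the mean speed in m/s.
- move_joints(angles): joint-space move.
- gripper_to(opening, grasp_force=None): finger opening in m; grasp_force is the grip in N (None keeps the last); returns when the fingers have stopped.
- sleep(seconds).
- solve_ik(position, orientation): joint angles nearest the present ones, or None.
- get_obs(): the state.
- camera(name): name is "scene" or "top" or "wrist"; returns the picture (384x512x3 uint8, red, green, blue); there is no depth.
- camera_model(name): a dict with "vertical_fov" (degrees; the focal length in pixels is half the picture's height over the tangent of half this angle, whatever the lens; pixels are square), "cx", "cy" (the principal point, pixels), "rvec" (rotation vector, rad) and "tvec" (3), from world to camera coordinates, as OpenCV has them; the wrist camera has in their place "mount" (4x4, takes a point from camera to tool coordinates, whose origin is the TCP and whose axes are the flange's). Camera axes: x right, y down, z forward; pixel columns grow to the right and rows downward; lengths in m; the calibration is good to about 2 mm. A picture is of the moment at which its call begins: read the wrist's pose just before it. camera_model takes no time and is no camera call.
A pose or a line that the arm cannot do raises IKError and nothing moves.
- sign_off(): hands the job in; it is judged then, once.
The state is a dict: "time_s": time; "joint_positions": joint angles; "qd": joint speeds; "joint_efforts": joint torques, N m; "ee_pos": TCP position; "tool_rot": TCP orientation; "ft_force": force on the tool from outside, world axes, zero at the start; "wrist_torque": the same for the moment, N m; "gripper_width": finger opening in m; "finger_force": force on a finger pad.
Only numpy, scipy, OpenCV 4.12 (cv2) and the standard library are available. Lean on these libraries where they do the work, as an engineer would, in place of code of your own. Each camera call takes 0.05 s, during which the arm holds its last target. There are 200 camera calls.

## Working session

There is one attempt and no reset: what is moved stays moved. The work goes in short steps, each a Python script; the robot and the scene stay as the last script left them, time stands still between calls to the robot, and variables do not carry over. Pictures are saved under pics/ and viewed, at most 19 in all, crops included, and the job is handed in when it is done.

```bash
ls; mkdir -p pics
python3 - <<'E'
from bench import *
import cv2
for n in("scene","top"):
    im=camera(n); cv2.imwrite(f"pics/{n}0.png",cv2.resize(im[:,:,::-1],(800,600),interpolation=cv2.INTER_CUBIC)); cv2.imwrite(f"pics/{n}0_raw.png",im[:,:,::-1])
    print(n,camera_model(n))
print(camera_model("wrist")); print(get_obs())
E
```

```text
pics
scene {'vertical_fov': 46.61518642706691, 'cx': 246.06475922054702, 'cy': 193.00801137151606, 'rvec': array([ 1.64290929,  2.11198044, -0.67897848]), 'tvec': array([ 0.23158156, -0.28918454,  1.63922018])}
top {'vertical_fov': 56.41012533181264, 'cx': 254.20319621034608, 'cy': 191.79107478840945, 'rvec': array([ 2.0951424 , -2.12864391,  0.21705994]), 'tvec': array([-0.09223669,  0.51751862,  0.97680363])}
{'vertical_fov': 59.16070136590542, 'cx': 258.40315473341406, 'cy': 189.0113437669451, 'mount': array([[-1.09370422e-04, -9.63449246e-01, -2.67890907e-01,
         7.24079578e-02],
       [ 9.99999947e-01, -1.87183343e-04,  2.64925883e-04,
        -6.41348055e-04],
       [-3.05387358e-04, -2.67890864e-01,  9.63449216e-01,
        -1.57966331e-01],
       [ 0.00000000e+00,  0.00000000e+00,  0.00000000e+00,
         1.00000000e+00]])}
{'time_s': 0.1, 'joint_positions': array([ 1.61018248,  0.5017453 , -0.42679808,  1.5513355 ,  0.22081225,
        1.13830303, -0.21030286]), 'qd': array([-1.87088870e-04, -2.60115027e-03, -1.20475493e-03, -2.81187673e-03,
        6.42371261e-04,  2.91498818e-03,  7.79732586e-05]), 'joint_efforts': array([-1.13779376e-02, -5.67869711e+01, -5.83878323e+00, -2.79909647e+01,
       -6.92208786e-02,  2.42371112e-02,  4.67217330e-05]), 'ee_pos': array([ 0.14408033, -0.6331877 ,  0.2257909 ]), 'tool_rot': array([-8.65263163e-04,  9.93742323e-01,  1.11693516e-01, -7.50524993e-05]), 'ft_force': array([-0.13431009, -0.1038498 ,  0.10770847]), 'wrist_torque': array([ 0.00058809, -0.00640697, -0.01351982]), 'finger_force': 0.0, 'gripper_width': 0.09190676628556298}
```

View pics/scene0.png

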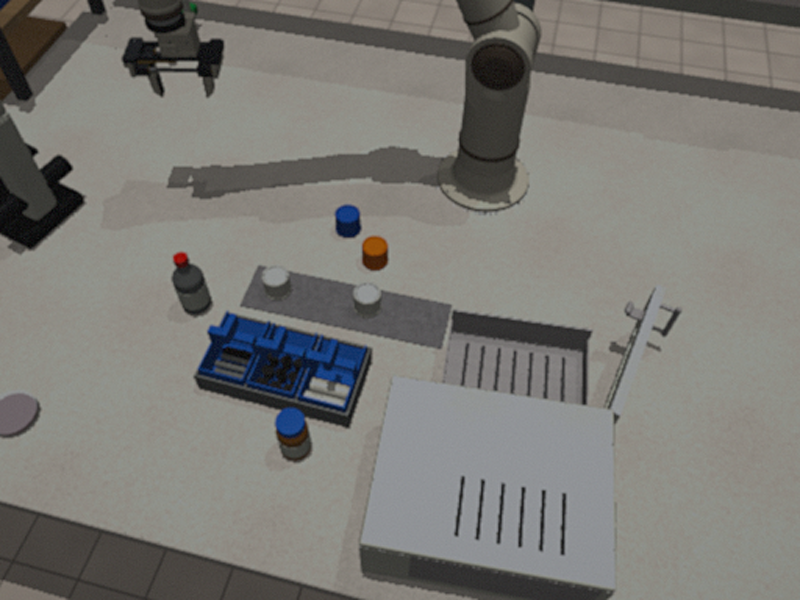

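View pics/top0.png

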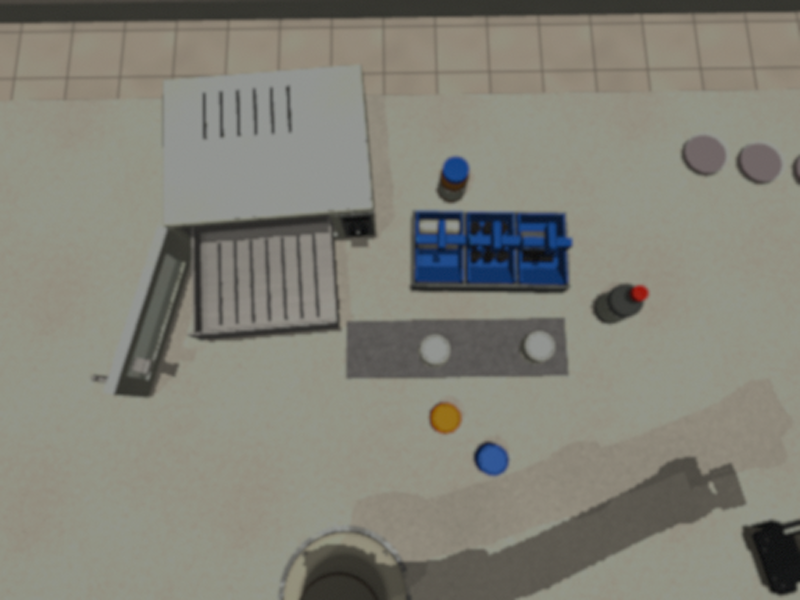

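Top view: the tubes' bin is the left one of the organiser (about 440,248 in the 800 px picture), and there are white pots at (435,349) and (540,346). Look-alikes are the orange pot (445,417), the blue pot (492,459), the pink discs at upper right, the pens bin (540,245) and the bungs bin (490,245). Next I'll take enlarged crops.

```bash
cat > h.py <<'E'
from bench import *
import numpy as np, cv2
from scipy.spatial.transform import Rotation as R
from scipy.optimize import least_squares
def rot(q): return R.from_quat([q[1],q[2],q[3],q[0]])
def quat(r): x=r.as_quat(); return [x[3],x[0],x[1],x[2]]
def down(yaw): # tool x axis at angle yaw in world, pointing down
    c,s=np.cos(yaw),np.sin(yaw); return quat(R.from_matrix(np.array([[c,s,0],[s,-c,0],[0,0,-1]])))
def cam(name,obs=None):
    m=camera_model(name); f=192/np.tan(np.radians(m["vertical_fov"]/2))
    K=np.array([[f,0,m["cx"]],[0,f,m["cy"]],[0,0,1]])
    if "mount" in m:
        T=np.eye(4); T[:3,:3]=rot(obs["tool_rot"]).as_matrix(); T[:3,3]=obs["ee_pos"]
        W=np.linalg.inv(T@m["mount"]); return K@W[:3]
    return K@np.c_[cv2.Rodrigues(m["rvec"])[0],m["tvec"]]
def proj(P,X): x=np.c_[np.atleast_2d(X),np.ones(len(np.atleast_2d(X)))]@P.T; return x[:,:2]/x[:,2:]
def onz(P,uv,z): # pixel -> world at height z
    H=np.c_[P[:,0],P[:,1],P[:,2]*z+P[:,3]]; w=np.linalg.solve(H,[*uv,1]); return w[:2]/w[2]
def tri(*pairs):
    f=lambda X: np.concatenate([proj(P,X)[0]-uv for P,uv in pairs])
    s=least_squares(f,[.6,0,.05]); return s.x, np.abs(s.fun).max()
def grab(name,tag):
    o=get_obs(); im=camera(name)[:,:,::-1]; P=cam(name,o); cv2.imwrite(f"pics/{tag}_raw.png",im); np.save(f"pics/{tag}.npy",P); return im,P
def crop(src,tag,u0,u1,v0,v1,k):
    im=cv2.imread(f"pics/{src}_raw.png")[v0:v1,u0:u1]; im=cv2.resize(im,None,fx=k,fy=k,interpolation=cv2.INTER_CUBIC); cv2.imwrite(f"pics/{tag}.png",im)
E
python3 - <<'E'
from h import *
P=cam("top");s=800/512
for n,uv,z in [("potA",(435,349),.05),("potB",(540,346),.05),("fin",(443,233),.13),("traymid",(265,280),.043),("trayFL",(195,334),.112),("trayFR",(338,326),.112),("cabFL",(165,227),.16),("cabFR",(374,213),.16),("cabBL",(163,83),.16),("cabBR",(360,67),.16),("doorend",(110,385),.15),("media",(455,170),.105),("frFL",(412,288),.048),("frFR",(567,289),.048)]:
    print(n,onz(P,np.array(uv)/s,z).round(3))
crop("top0","tcrop",215,415,95,250,4)
crop("scene0","scrop",100,310,150,300,3.8)
E
```

```text
potA [ 0.424 -0.168]
potB [ 0.427 -0.358]
fin [ 0.618 -0.182]
traymid [0.56  0.147]
trayFL [0.449 0.247]
trayFR [0.459 0.002]
cabFL [0.626 0.291]
cabFR [ 0.645 -0.063]
cabBL [0.898 0.314]
cabBR [ 0.924 -0.04 ]
doorend [0.362 0.366]
media [ 0.747 -0.21 ]
frFL [ 0.539 -0.128]
frFR [ 0.532 -0.416]
```

View pics/tcrop.png

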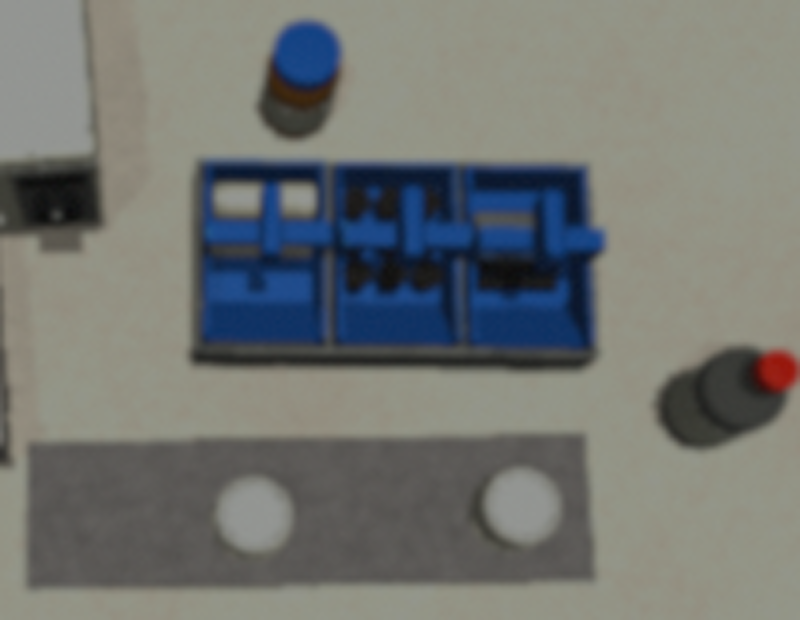

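View pics/scrop.png

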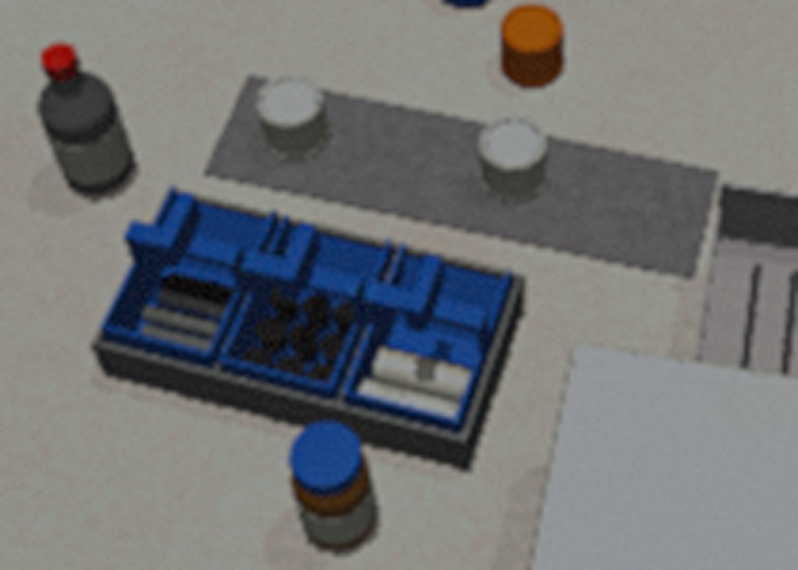

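Bin choice confirmed. White tubes show only in the bin at the +y pocket: top crop (237,197) and (298,197), scene crop (420,375), and there look to be two of them. The two white pots stand on the mat. I'll look from the wrist camera next.

Run:
```python
from h import *
for yaw in (0,np.pi):
    print(yaw,solve_ik([.59,-.18,.36],down(yaw-.02)))
q=solve_ik([.59,-.18,.36],down(-.02)); 
move_pose([.59,-.18,.36],down(-.02)) if q is not None else None
grab("wrist","w1")
move_straight([.54,-.22,.36]); grab("wrist","w2")
o=get_obs(); print(o["joint_positions"].round(2),o["time_s"])
a=cv2.imread("pics/w1_raw.png");b=cv2.imread("pics/w2_raw.png")
cv2.imwrite("pics/w1.png",cv2.resize(a,(800,600),interpolation=cv2.INTER_CUBIC));cv2.imwrite("pics/w2.png",cv2.resize(b,(800,600),interpolation=cv2.INTER_CUBIC))
```

```text
0 [ 0.85850276  0.42987554 -0.85131931  1.45456888  0.32356599  1.40263318
 -1.59217468]
3.141592653589793 [ 1.05616137  0.59628959 -1.25141876  1.44871232  0.5640977   1.49648364
  1.36944729]
[ 1.    0.36 -0.86  1.54  0.27  1.37 -1.48] 3.0917
```

View pics/w1.png

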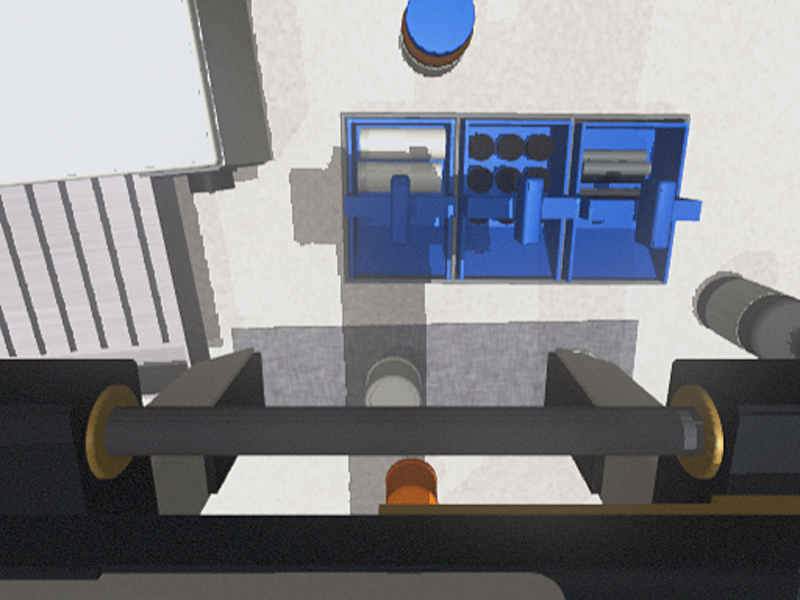

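View pics/w2.png

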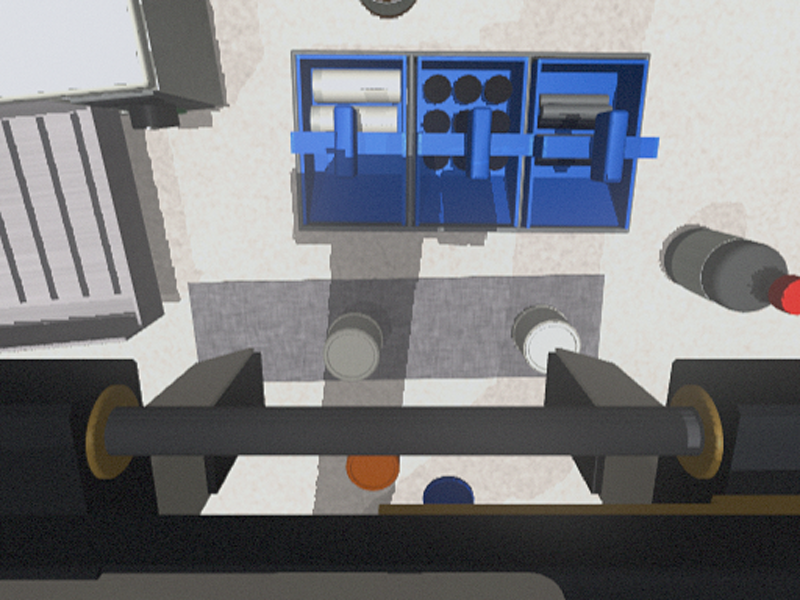

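Run:
```python
from h import *
s=800/512
P1,P2=np.load("pics/w1.npy"),np.load("pics/w2.npy");T=cam("top");S=cam("scene")
A=np.array([[341,114],[690,114],[666,282],[346,281]])/s; B=np.array([[292,51],[650,53],[631,231],[296,231]])/s
M=np.array([[74.5,148],[74.5,-148],[-74.5,-148],[-74.5,148]])/1e3
for a,b in zip(A,B): print("corner",tri((P1,a),(P2,b)))
def X(p): c,t=np.cos(p[2]),np.sin(p[2]); return np.c_[M@np.array([[c,t],[-t,c]])+p[:2],np.full(4,p[3])]
r=least_squares(lambda p:np.r_[(proj(P1,X(p))-A).ravel(),(proj(P2,X(p))-B).ravel()],[.61,-.27,0,.048]); print("frame",r.x,r.fun.round(1))
x,y,yaw,_=r.x; R2=np.array([[np.cos(yaw),-np.sin(yaw)],[np.sin(yaw),np.cos(yaw)]])
print("fin pred",R2@[0,.097]+[x,y])
print("fin",tri((P1,np.array([400,210])/s),(P2,np.array([344.5,142])/s)))
tc=lambda u,v:np.array([u/4+215,v/4+95]); sc=lambda u,v:np.array([u/3.8+100,v/3.8+150])
print("fin ts",tri((T,tc(272,216)),(P1,np.array([400,210])/s)))
print("potA",tri((T,tc(255,514)),(P2,np.array([353,355])/s)),tri((T,tc(255,514)),(S,sc(513,146))))
print("potB",tri((T,tc(522,505)),(P2,np.array([552,347])/s)),tri((T,tc(522,505)),(S,sc(291,104))))
```

```text
corner (array([ 0.69082259, -0.13109695,  0.05006606]), np.float64(0.2872421397139533))
corner (array([ 0.68417049, -0.42520876,  0.0459062 ]), np.float64(0.10025763485538164))
corner (array([ 0.53454577, -0.42872438,  0.03212641]), np.float64(0.3344220738412673))
corner (array([ 0.54590241, -0.12615176,  0.0539747 ]), np.float64(1.1947196821264754))
frame [ 0.61414226 -0.27593301 -0.02462433  0.04464083] [-0.3 -1.1 -0.1 -0.5 -0.   1.  -0.4  1.2 -0.5 -0.2  0.1 -0.6 -1.3  0.6
  2.6 -0.1]
fin pred [ 0.61653058 -0.17896242]
fin (array([ 0.61798884, -0.17880439,  0.12582909]), np.float64(0.057928233411331576))
fin ts (array([ 0.61839535, -0.17919281,  0.12951403]), np.float64(0.6069672238111821))
potA (array([ 0.42404527, -0.16859988,  0.04798337]), np.float64(0.03956982842458956)) (array([ 0.42439792, -0.16817724,  0.04331585]), np.float64(0.327437694862482))
potB (array([ 0.42754022, -0.3584223 ,  0.04626931]), np.float64(0.1935612665384383)) (array([ 0.42782263, -0.3589556 ,  0.04311658]), np.float64(0.31938744988647727))
```

Run:
```python
from h import *
for x,y,z,t in [(.47,.13,.48,"w3"),(.40,.05,.42,"w4")]:
    if solve_ik([x,y,z],down(0)) is None: print("no",x,z); continue
    move_pose([x,y,z],down(0)); im,_=grab("wrist",t); cv2.imwrite(f"pics/{t}.png",cv2.resize(im,(800,600),interpolation=cv2.INTER_CUBIC))
o=get_obs(); print(o["joint_positions"].round(2),o["time_s"])
```

```text
[ 1.15 -0.25 -1.09  1.81 -0.22  1.45 -1.47] 5.175
```

View pics/w3.png

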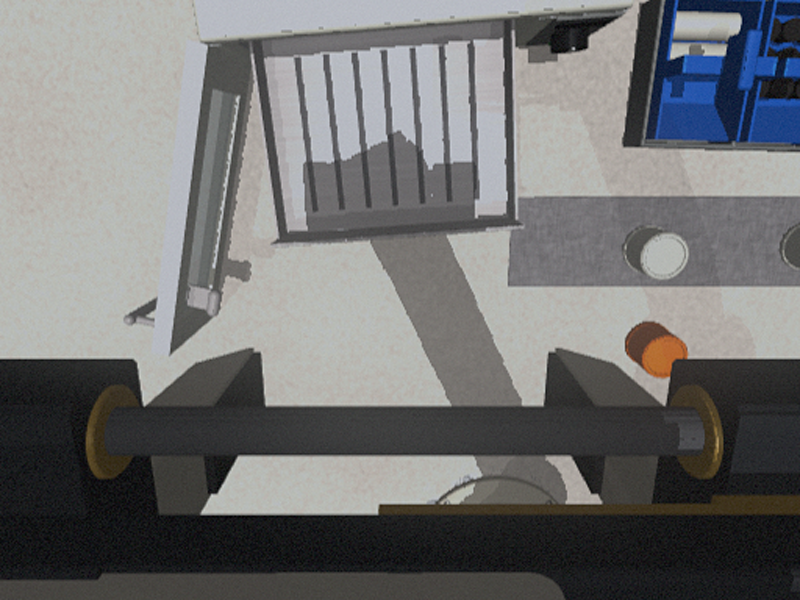

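View pics/w4.png

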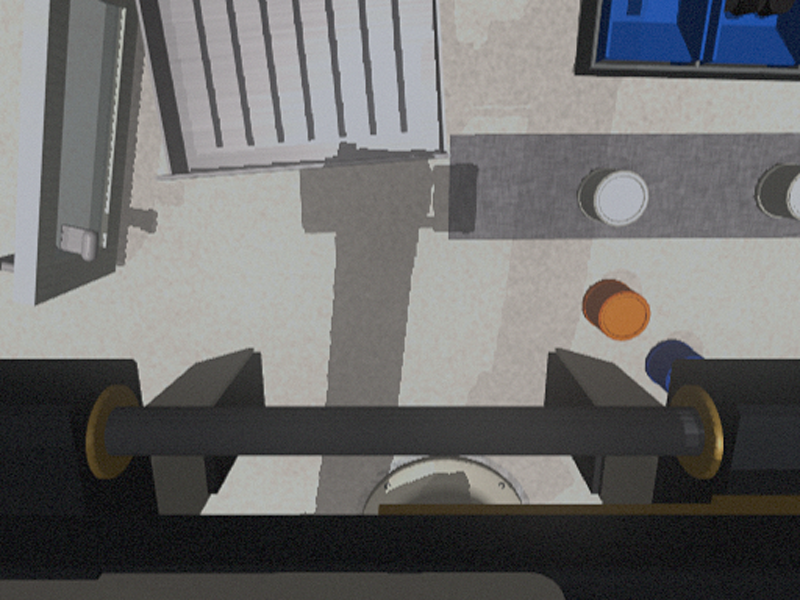

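Run:
```python
from h import *
s=800/512
P3,P4=np.load("pics/w3.npy"),np.load("pics/w4.npy");T=cam("top")
d=.185
def pts(p,d):
    L=np.array([[-.1385-d,.1575,.112],[-.1385-d,-.0975,.112],[-.14,.18,.16],[-.14,-.18,.16],[.14,.18,.16],[.14,-.18,.16]])
    c,t=np.cos(p[2]),np.sin(p[2]); L[:,:2]=L[:,:2]@np.array([[c,t],[-t,c]])+p[:2]; return L
A=np.array([[275,243],[520,225],[203,43],[632,10]])/s;B=np.array([[158,178],[447,154]])/s;C=np.array([[195,335],[338,327],[165,227],[374,213],[163,83],[360,67]])/s
f=lambda p:np.r_[(proj(P3,pts(p,p[3])[:4])-A).ravel(),(proj(P4,pts(p,p[3])[:2])-B).ravel(),(proj(T,pts(p,p[3]))-C).ravel()]
r=least_squares(f,[.77,.13,.06,.18],loss="soft_l1"); print(r.x, f(r.x).reshape(-1,2).round(1).tolist())
print("trayFL",tri((P3,A[0]),(P4,B[0]),(T,C[0])),"FR",tri((P3,A[1]),(P4,B[1]),(T,C[1])))
h=lambda uv:np.array(uv)/s
print("door free inner",onz(P3,h((174,352)),.15),onz(P4,h((38,303)),.15)," outer",onz(P3,h((155,355)),.15),onz(P4,h((15,303)),.15),"hinge in",onz(P3,h((207,43)),.15),"out",onz(P3,h((190,43)),.15))
print("potA",tri((P3,h((663,254))),(P4,h((621,196)))))
# pour IK: fin pos and tilt, any yaw
from itertools import product
for yaw,t,dx,z in product([0,.3,-.3,.06],[75,82],[0.05,.08],[.21,.24]):
    pass
```

```text
[0.77760895 0.12598019 0.06988887 0.17898584] [[-1.8, 1.0], [4.1, 0.7], [-1.0, 1.5], [4.2, 0.3], [-0.3, -0.6], [4.0, 0.3], [-5.1, -0.8], [-1.7, -3.8], [-1.7, 0.2], [0.0, -1.9], [-0.4, -2.2], [1.4, -2.0]]
trayFL (array([0.44994918, 0.25844058, 0.11064623]), np.float64(3.997781363185254)) FR (array([0.46598507, 0.00766102, 0.08099223]), np.float64(1.357840716804347))
door free inner [0.34981035 0.35569621] [0.34840776 0.35780267]  outer [0.34669779 0.37484782] [0.34849216 0.37718043] hinge in [0.62894405 0.29439217] out [0.6289853  0.30874965]
potA (array([ 0.42598694, -0.16776026,  0.04359813]), np.float64(0.32563362304125576))
```

```bash
cat >> h.py <<'E'
YF=-.0246; FIN=np.array([.6175,-.179])
def pour(lip,psi,t):
    Rb=R.from_euler("ZY",[psi,-np.radians(t)]); return np.array(lip)+Rb.apply([.067,0,.054]), quat(Rb*R.from_euler("x",np.pi))
E
python3 - <<'E'
from h import *
print(solve_ik([*FIN,.101],down(YF)),solve_ik([*FIN,.30],down(YF)))
for psi in (-.6,-.3,0,.07,.3,.6,1.0):
  for lx,lz in ((.53,.13),(.56,.13),(.53,.16),(.56,.16)):
    out=[]
    for t in (0,40,60,75,80,85):
        q=solve_ik(*pour([lx,.14,lz if t>50 else .2],psi,t)); out.append(None if q is None else q.round(2).tolist())
    print(psi,lx,lz,[o is not None for o in out],out[4])
E
```

```text
[ 0.80858259  0.75123022 -0.8294904   1.6560858   0.63106166  1.02222564
 -1.82459998] [ 0.93775734  0.61661611 -1.07750529  1.46942143  0.54541264  1.37977652
 -1.76047613]
-0.6 0.53 0.13 [True, False, True, True, True, True] [-0.76, 0.76, -0.43, 2.24, 1.49, 1.7, 1.74]
-0.6 0.56 0.13 [True, True, True, True, True, True] [-0.89, 0.72, -0.21, 2.21, 1.49, 1.55, 1.78]
-0.6 0.53 0.16 [True, False, True, True, True, True] [-0.57, 0.75, -0.65, 2.24, 1.53, 1.84, 1.8]
-0.6 0.56 0.16 [True, True, True, True, True, True] [-0.7, 0.69, -0.43, 2.21, 1.53, 1.68, 1.84]
-0.3 0.53 0.13 [True, False, False, False, False, False] None
-0.3 0.56 0.13 [True, True, True, False, False, False] None
-0.3 0.53 0.16 [True, False, False, False, False, False] None
-0.3 0.56 0.16 [True, True, True, False, False, False] None
0 0.53 0.13 [True, True, False, False, False, False] None
0 0.56 0.13 [True, False, False, False, False, False] None
0 0.53 0.16 [True, True, False, False, False, False] None
0 0.56 0.16 [True, False, False, False, False, False] None
0.07 0.53 0.13 [True, True, False, False, False, False] None

[... 339 characters left out ...]
lse, False, False] None
0.3 0.56 0.16 [True, True, False, False, False, False] None
0.6 0.53 0.13 [True, True, False, False, False, False] None
0.6 0.56 0.13 [True, True, False, False, False, False] None
0.6 0.53 0.16 [True, True, False, False, False, False] None
0.6 0.56 0.16 [True, True, False, False, False, False] None
1.0 0.53 0.13 [True, True, True, True, True, True] [1.2, 0.89, -0.8, 2.33, -1.4, 0.81, 1.39]
1.0 0.56 0.13 [True, True, True, True, True, True] [1.51, 1.45, -1.31, 2.26, -0.29, 0.27, 0.41]
1.0 0.53 0.16 [True, True, True, True, True, True] [1.56, 1.3, -1.31, 2.33, -0.66, 0.32, 0.7]
1.0 0.56 0.16 [True, True, True, True, True, True] [1.5, 1.3, -1.31, 2.27, -0.67, 0.32, 0.69]
```

Run:
```python
from h import *
np.set_printoptions(linewidth=150,suppress=True)
for psi in (.9,1.1,1.3,1.57,1.8):
    for t in (0,20,40,60,80,88):
        p,qq=pour([.56,.165,.20 if t<50 else .14],psi,t); q=solve_ik(p,qq); print(psi,t,p.round(2),None if q is None else q.round(2))
```

```text
0.9 0 [0.6  0.22 0.25] [ 0.31  0.65 -1.07  1.54  0.58  1.3  -1.5 ]
0.9 20 [0.59 0.2  0.27] [ 0.48  0.32 -0.87  1.84  0.08  0.8  -1.05]
0.9 40 [0.57 0.18 0.28] [ 0.64  0.15 -0.74  2.1  -0.79  0.57 -0.13]
0.9 60 [0.55 0.15 0.23] [-0.87  0.87  1.36  2.39  4.34  1.7   0.85]
0.9 80 [0.53 0.13 0.22] [-0.04  0.73  0.46  2.42  4.35  1.66  1.42]
0.9 88 [0.53 0.12 0.21] [-0.02  0.91  0.46  2.4   4.33  1.91  1.54]
1.1 0 [0.59 0.22 0.25] [ 0.27  0.6  -1.    1.56  0.52  1.27 -1.28]
1.1 20 [0.58 0.2  0.27] [ 0.55  0.37 -0.96  1.81  0.09  0.86 -0.86]
1.1 40 [0.57 0.18 0.28] [ 0.65  0.23 -0.72  2.02 -0.72  0.71  0.  ]
1.1 60 [0.55 0.15 0.23] [ 1.25  0.87 -1.3   2.19 -0.54  0.35  0.25]
1.1 80 [0.54 0.13 0.22] [ 1.43  1.4  -1.31  2.21 -0.33  0.36  0.42]
1.1 88 [0.54 0.12 0.21] [ 0.96  0.94 -0.59  2.19 -1.38  1.09  1.39]
1.3 0 [0.58 0.23 0.25] [ 0.25  0.57 -0.97  1.58  0.49  1.25 -1.07]
1.3 20 [0.57 0.21 0.27] [ 0.61  0.44 -1.05  1.77  0.13  0.93 -0.69]
1.3 40 [0.56 0.18 0.28] [ 0.65  0.32 -0.73  1.93 -0.63  0.84  0.1 ]
1.3 60 [0.56 0.15 0.23] [ 0.44  0.48 -0.23  2.06 -1.2   1.05  0.86]
1.3 80 [0.55 0.
[... 240 characters left out ...]
0.29  1.05 -0.57]
1.57 40 [0.56 0.18 0.28] [ 0.67  0.45 -0.8   1.79 -0.45  1.01  0.17]
1.57 60 [0.56 0.15 0.23] [ 0.57  0.63 -0.44  1.84 -0.86  1.15  0.73]
1.57 80 [0.56 0.12 0.22] [ 0.43  0.83 -0.1   1.79 -1.13  1.53  1.06]
1.57 88 [0.56 0.11 0.21] [ 0.35  0.94  0.03  1.75 -1.23  1.72  1.16]
1.8 0 [0.54 0.23 0.25] [ 0.31  0.54 -1.05  1.66  0.5   1.23 -0.62]
1.8 20 [0.55 0.21 0.27] [ 0.69  0.68 -1.3   1.68  0.35  1.16 -0.41]
1.8 40 [0.56 0.18 0.28] [ 0.65  0.57 -0.85  1.67 -0.3   1.16  0.22]
1.8 60 [0.56 0.15 0.23] [ 0.57  0.75 -0.54  1.66 -0.64  1.29  0.66]
1.8 80 [0.57 0.12 0.22] [ 0.56  0.96 -0.39  1.56 -0.84  1.55  0.86]
1.8 88 [0.57 0.11 0.21] [ 0.52  1.05 -0.3   1.51 -0.92  1.68  0.94]
```

Run:
```python
from h import *
move_pose([*FIN,.25],down(YF)); gripper_to(.06)
move_straight([*FIN,.135],vel=.15); move_straight([*FIN,.1015],vel=.05)
o=get_obs();print(o["ee_pos"],o["ft_force"])
gripper_to(0,60); o=get_obs();print(o["gripper_width"],o["finger_force"],o["ft_force"],o["ee_pos"])
np.save("grasp.npy",np.r_[o["ee_pos"],o["tool_rot"]])
move_straight([*FIN,.15],vel=.06); move_straight([*FIN,.30],vel=.12)
o=get_obs();print(o["gripper_width"],o["finger_force"],o["ft_force"],o["ee_pos"],o["time_s"])
im,_=grab("wrist","w5"); grab("scene","s5")
crop("s5","s5c",100,310,120,300,3); 
a=cv2.resize(im,(512,384)); b=cv2.imread("pics/s5c.png"); c=np.zeros((540,800,3),np.uint8); 
c[:290,:387]=cv2.resize(a,(387,290)); c[:350,390:800]=cv2.resize(b,(410,350)); cv2.imwrite("pics/v5.png",c[:350])
```

```text
[ 0.61770145 -0.17885229  0.10160978] [-0.10924969  0.58640701  0.41651075]
0.013293813346586893 59.997217655181885 [0.74179238 0.8044297  0.32104304] [ 0.61748707 -0.17896758  0.10149045]
0.013708961942928935 59.99667048454285 [-0.71835138 -0.07968755 -2.51464308] [ 0.6169816  -0.17908492  0.29894572] 12.1167
```

View pics/v5.png

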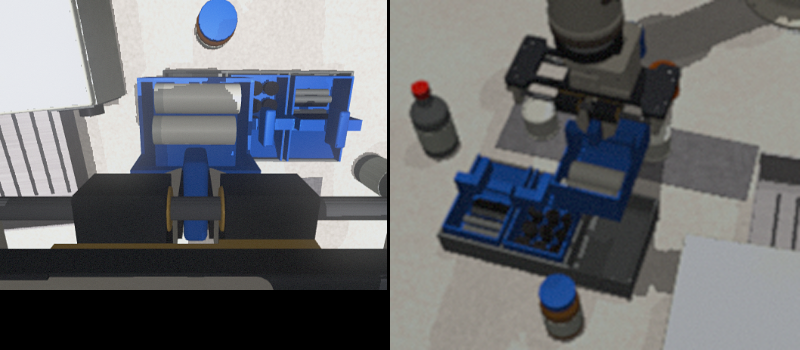

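The bin is up with two tubes in it (wrist picture at (195,97) and (195,130)), and the neighbouring bins are undisturbed. Now to carry it across and tip it.

Run:
```python
from h import *
np.set_printoptions(suppress=True)
L=np.array([.54,.165])
p,_=pour([*L,.22],1.57,0); move_pose(p,down(.8)); move_pose(p,down(1.57)); print(get_obs()["finger_force"])
for t in range(10,51,10):
    p,q=pour([*L,.20],1.57,t); j=solve_ik(p,q)
    if j is None or abs(j-get_obs()["joint_positions"]).max()>.9: print("stop",t,j); raise SystemExit
    move_joints(j)
for t in (58,66,74,80,85,88):
    p,q=pour([*L,.15],1.57,t); j=solve_ik(p,q)
    if j is None or abs(j-get_obs()["joint_positions"]).max()>.9: print("stop",t,j); raise SystemExit
    move_joints(j); sleep(.3)
sleep(1); o=get_obs();print(o["gripper_width"],o["ft_force"],o["ee_pos"],o["time_s"])
a,_=grab("wrist","w6"); b,_=grab("scene","s6"); d,_=grab("top","t6")
f=lambda x:cv2.resize(x,(400,300)); cv2.imwrite("pics/v6.png",np.vstack([np.hstack([f(a),f(b[170:340,220:460])]),np.hstack([f(d[100:260,80:300]),np.zeros((300,400,3),np.uint8)])]))
```

```text
59.9964165687561
0.01388705422144834 [-0.38490974  0.50762942 -1.31857701] [0.53995529 0.11335468 0.21882231] 20.4083
```

View pics/v6.png

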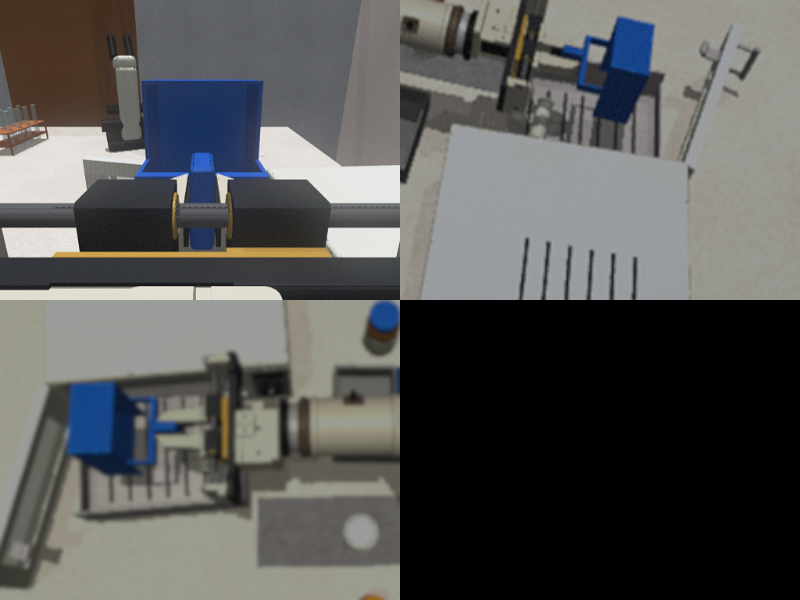

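The bin is empty and the tubes lie in the tray by its right wall (scene panel at about (535,115)). Next, put the bin back the way it came out.

Run:
```python
from h import *
L=np.array([.54,.165])
for t in (74,60,50,40,30,20,10,0):
    p,q=pour([*L,.15 if t>55 else .21],1.57,t); j=solve_ik(p,q); move_joints(j)
move_pose(p,down(.8)); move_pose([*FIN,.30],down(YF))
sleep(.3); a,P=grab("wrist","w7"); o=get_obs(); print(o["ee_pos"],o["gripper_width"],o["ft_force"],rot(o["tool_rot"]).as_matrix().round(4).tolist(),o["time_s"])
f=lambda x:cv2.resize(x,(400,300)); d,_=grab("top","t7")
w5=cv2.imread("pics/w5_raw.png"); cv2.imwrite("pics/v7.png",np.vstack([np.hstack([f(a),f(w5)]),np.hstack([f(d[100:260,80:300]),f(cv2.absdiff(a,w5))])]))
```

```text
[ 0.61761738 -0.17831335  0.30002584] 0.013879162613646927 [-0.30118038 -0.22584254 -1.1570518 ] [[0.9997, -0.0235, 0.0], [-0.0235, -0.9997, 0.0], [0.0, -0.0, -1.0]] 25.8917
```

View pics/v7.png

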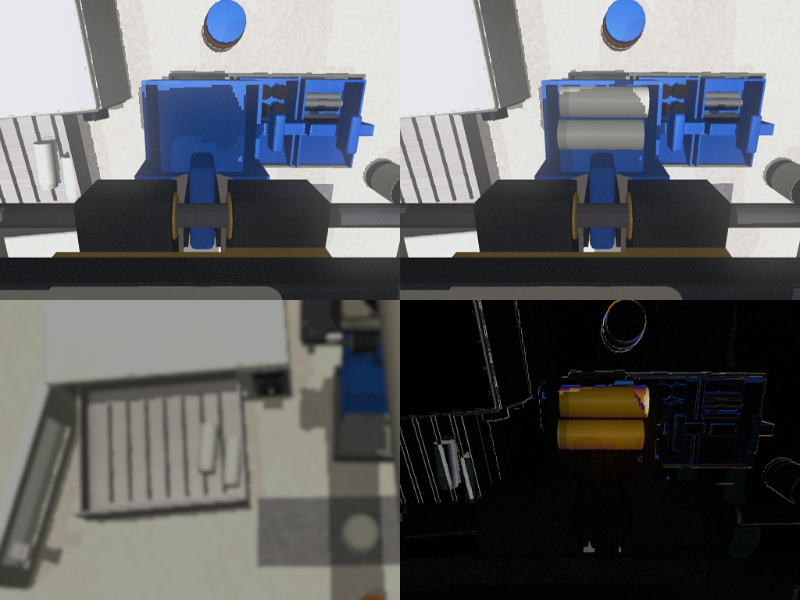

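The bin hasn't slipped in the grip: its edges match the earlier view. Both tubes lie in the tray at its right side. Lowering now.

Run:
```python
from h import *
g=np.load("grasp.npy"); q=list(g[3:])
move_straight([*g[:2],.20],frame=q,vel=.15); f0=get_obs()["ft_force"]
for z in (.15,.145,.14,.135,.13,.125,.12,.115,.11,.106,.104,.1025,.1018):
    move_straight([*g[:2],z],vel=.06); o=get_obs(); df=o["ft_force"]-f0
    print(z,o["ee_pos"].round(4),df.round(1))
    if abs(df).max()>12: print("contact"); break
```

```text
0.15 [ 0.6179 -0.1789  0.1504] [-0.6 -1.2 -0.6]
0.145 [ 0.6172 -0.179   0.1448] [-1.5 -0.1 -0.3]
0.14 [ 0.6171 -0.179   0.1395] [-0.2 -0.4 -0.9]
0.135 [ 0.6171 -0.179   0.1345] [-2.4 -0.2 -0.7]
0.13 [ 0.6171 -0.179   0.1295] [-1.  -0.4 -1.1]
0.125 [ 0.6172 -0.1789  0.1245] [-1.2  0.5 -0.3]
0.12 [ 0.6172 -0.1789  0.1195] [0.4 0.1 0. ]
0.115 [ 0.6172 -0.1789  0.1145] [-1.  -0.9 -0.4]
0.11 [ 0.6171 -0.179   0.1095] [-1.4 -0.5 -0.4]
0.106 [ 0.6172 -0.1789  0.1056] [-0.5 -0.7 -1.1]
0.104 [ 0.6174 -0.179   0.1039] [ 0.2 -0.5 -0.4]
0.1025 [ 0.6174 -0.179   0.1024] [-1.  -0.9 -0.1]
0.1018 [ 0.6175 -0.179   0.1018] [-0.9 -0.8 -1.2]
```

Run:
```python
from h import *
gripper_to(.05,10); sleep(.2); g=np.load("grasp.npy"); move_straight([*g[:2],.25],vel=.12)
o=get_obs();print(o["ee_pos"],o["time_s"])
move_pose([.50,-.24,.36],down(YF)); gripper_to(.09)
a,_=grab("wrist","w8"); cv2.imwrite("pics/w8.png",cv2.resize(a,(800,600),interpolation=cv2.INTER_CUBIC))
T=cam("top"); yc=.07; c=np.array([.5625,.141])
for x,y in [(208,424),(208,470),(234,437),(231,485)]:
    w=onz(T,(80+x/1.818,100+(y-300)/1.875),.07); print(w, "local",(R.from_euler("z",-yc).apply([*(w-c),0])[:2]).round(3))
```

```text
[ 0.61689158 -0.17894955  0.24896956] 33.1
[0.59067289 0.07029117] local [ 0.023 -0.073]
[0.51852486 0.06894179] local [-0.049 -0.069]
[0.5693999  0.02894227] local [-0.001 -0.112]
[0.49486829 0.03281331] local [-0.075 -0.103]
```

View pics/w8.png

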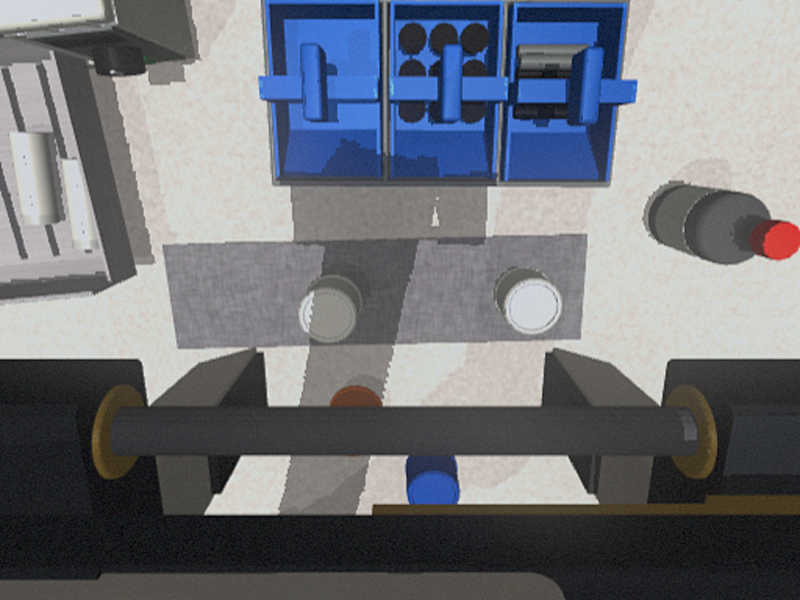

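The bin sits level with its neighbours and empty. The pots are at (330,313) and (532,304), and the tubes are at the tray's right side, so I'll place the pots left of them.

```bash
cat >> h.py <<'E'
YC=.07; TM=np.array([.5625,.141])
def loc(x,y): return TM+R.from_euler("z",YC).apply([x,y,0])[:2]
def pick(p):
    move_pose([*p,.15],down(0)); gripper_to(.09); move_straight([*p,.06],vel=.15); move_straight([*p,.016],vel=.06)
    gripper_to(0,12); o=get_obs(); print("grip",o["gripper_width"],o["finger_force"],o["ft_force"].round(1))
    move_straight([*p,.22],vel=.15); print("held",get_obs()["gripper_width"])
def place(l):
    p=loc(*l); move_pose([*p,.22],down(YC)); move_straight([*p,.10],vel=.12); f0=get_obs()["ft_force"]
    for z in np.arange(.09,.056,-.004):
        move_straight([*p,z],vel=.06); f=get_obs()["ft_force"]-f0
        if f[2]>4: break
    print("place z",z,f.round(1)); gripper_to(.070); move_straight([*p,.22],vel=.12)
E
python3 - <<'E'
from h import *
P=np.load("pics/w8.npy"); s=800/512
A=onz(P,np.array([330,313])/s,.05);B=onz(P,np.array([532,304])/s,.05); print(A,B,[loc(.02,.065),loc(-.05,.01)])
pick(A); place((.02,.065))
move_pose([.50,-.24,.36],down(YF)); a,_=grab("wrist","w9"); d,_=grab("top","t9"); print(get_obs()["time_s"])
f=lambda x:cv2.resize(x,(400,300)); cv2.imwrite("pics/v9.png",np.hstack([f(a),f(d[100:260,80:300])]))
E
```

```text
[ 0.42688801 -0.16926757] [ 0.43093394 -0.35627271] [array([0.57790473, 0.20723967]), array([0.51192302, 0.14747837])]
grip 0.057864779045548896 12.000179439783096 [0.2 0.3 2.2]
held 0.058034740394747035
place z 0.05799999999999997 [-2.8 -0.3  9.3]
48.3583
```

View pics/v9.png

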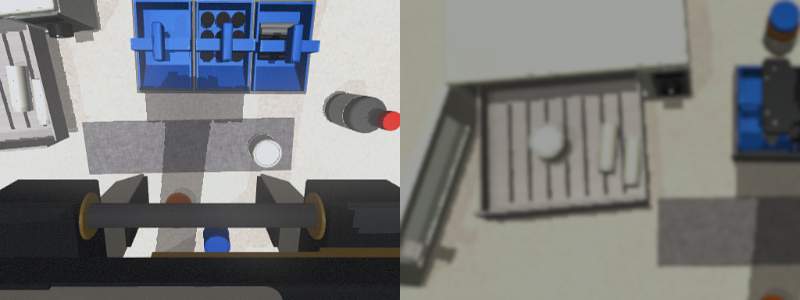

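Run:
```python
from h import *
T=cam("top"); px=lambda x,y:(80+(x-400)/1.818,100+y/1.875)
il=lambda w:(R.from_euler("z",-YC).apply([*(w-TM),0])[:2]).round(3)
w=onz(T,px(547,142),.09); print("pot",w,il(w))
for n,x,y,z in [("FL",482,217,.112),("FR",648,205,.112),("BR",642,92,.083),("BL",481,102,.083),("tube",607,148,.07),("tube",630,160,.07)]:
    w=onz(T,px(x,y),z); print(n,w.round(3),il(w))
```

```text
pot [0.5585408  0.16038967] [-0.003  0.02 ]
FL [0.444 0.246] [-0.111  0.113]
FR [0.457 0.002] [-0.115 -0.132]
BR [0.637 0.015] [ 0.065 -0.131]
BL [0.625 0.269] [0.071 0.123]
tube [0.553 0.071] [-0.015 -0.069]
tube [0.533 0.035] [-0.036 -0.104]
```

The placed pot ended up at local (0,+0.02), about 5 cm from its drop point. Either the finger brushed the left wall or it was the scripted knock. It's upright in the tray, so pot B goes front-left of it, clear of everything.

Run:
```python
from h import *
P=np.load("pics/w9.npy"); s=800/512
B=onz(P,np.array([532,304])/s,.05); print(B)
pick(B); place((-.066,.038))
move_pose([.42,-.10,.42],down(0)); a,_=grab("wrist","w10"); d,_=grab("top","t10"); c,_=grab("scene","s10"); print(get_obs()["time_s"])
f=lambda x:cv2.resize(x,(400,300)); cv2.imwrite("pics/v10.png",np.vstack([np.hstack([f(a),f(d[100:260,80:300])]),np.hstack([f(c),f(c[180:300,240:420])])]))
```

```text
[ 0.43173068 -0.35465972]
grip 0.0578183839225351 12.000161111354828 [-0.2 -0.8  1.4]
held 0.057471409316687115
place z 0.05799999999999997 [0.3 1.  2.6]
62.5
```

View pics/v10.png

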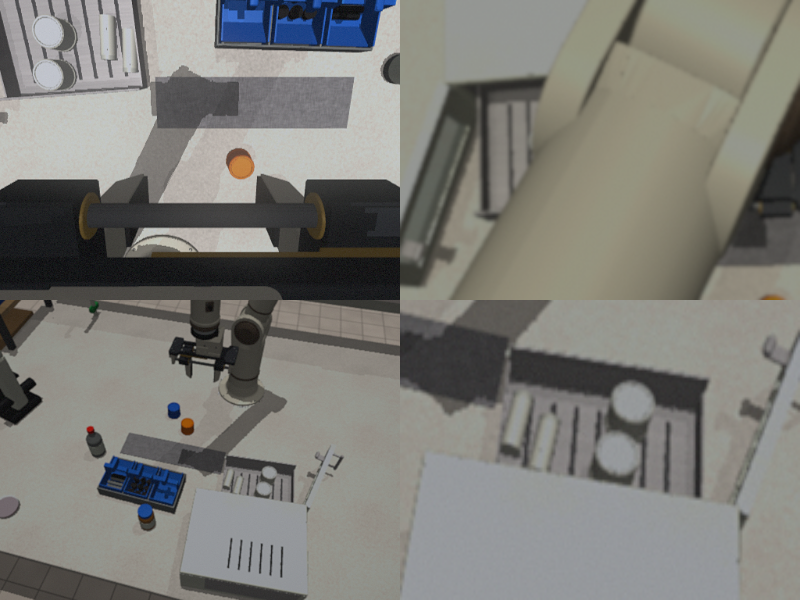

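Both pots and both tubes are in the tray and the mat is empty. Next: push the tray home and check inverse kinematics for the door sweep.

```bash
cat >> h.py <<'E'
CB=np.array([.7776,.126])
def cw(x,y): return CB+R.from_euler("z",YC).apply([x,y,0])[:2]
HG=np.array([.628,.291])
def doorp(th,r,off): # tool centre at radius r, off from inner plane outward
    a=YC-np.pi/2-th; n=YC+np.pi-th
    return HG+r*np.array([np.cos(a),np.sin(a)])+off*np.array([np.cos(n),np.sin(n)]), YC-th
E
python3 - <<'E'
from h import *
np.set_printoptions(suppress=True,linewidth=150)
gripper_to(0,10)
q=quat(R.from_euler("ZY",[YC,-np.radians(30)])*R.from_euler("x",np.pi))
for x in (-.37,-.25,-.145): print(x,cw(x,.03),solve_ik([*cw(x,.03),.098],q))
for th in (1.9,1.4,.9,.4,0):
    p,y=doorp(th,.19,.028); print(th,p,[None if (s:=solve_ik([*p,.115],down(y+k))) is None else s.round(2) for k in (0,np.pi/2,-np.pi/2)])
E
```

```text
-0.37 [0.40640784 0.13004768] None
-0.25 [0.52611396 0.13844082] [-1.47569488  0.83493674  1.35743428  2.38969129  4.53328625  0.62641002 -0.36319926]
-0.145 [0.63085682 0.14578482] [-0.94071872  0.53533817  0.72605316  2.15159447 -1.30987722  0.19932954 -0.62621976]
1.9 [0.45152377 0.36676372] [array([ 0.14,  0.93, -1.3 ,  1.8 ,  0.97,  1.22,  1.41]), array([-0.74,  0.48,  0.01,  1.83, -0.01,  0.83, -2.55]), array([ 0.04,  0.76, -1.08,  1.8 ,  0.76,  1.06, -0.02])]
1.4 [0.43680448 0.2728817 ] [array([ 0.33,  0.81, -1.3 ,  1.97,  0.89,  1.11,  2.02]), array([ 0.22,  0.64, -1.08,  1.97,  0.69,  0.97, -2.53]), array([ 0.33,  0.81, -1.3 ,  1.97,  0.89,  1.11,  0.45])]
0.9 [0.46889652 0.18343568] [array([-0.99,  0.43,  0.68,  2.04, -0.38,  0.79, -2.48]), array([ 0.53,  0.79, -1.3 ,  1.99,  0.88,  1.09, -2.  ]), array([ 0.53,  0.79, -1.3 ,  1.99,  0.88,  1.09,  1.14])]
0.4 [0.53994264 0.12032516] [array([ 0.24,  0.52, -0.65,  1.88,  0.4 ,  0.87, -2.51]), array([ 0.63,  0.88, -1.3 ,  1.87,  0.94,  1.18, -1.35]), array([ 0.63,  0.88, -1.3 ,  1.87,  0.94,  1.18,  1.8 ])]
0 [0.61335771 0.09950691] [array([ 0.52,  0.83, -1.09,  1.7 ,  0.81,  1.13, -2.31]), array([ 0.52,  0.83, -1.09,  1.7 ,  0.81,  1.13, -0.74]), array([-1.02,  1.05,  1.35,  1.76, -1.07,  1.29, -2.46])]
```

Run:
```python
from h import *
np.set_printoptions(suppress=True,linewidth=150)
t=np.radians(12)
for t in np.radians([12,0]):
    q=quat(R.from_euler("ZY",[YC,-t])*R.from_euler("x",np.pi))
    ok=all(solve_ik([*cw(x,.03),.101],q) is not None for x in np.arange(-.36,-.14,.02))
    print(np.degrees(t),ok)
    if ok: break
x0=-.355; move_pose([*cw(x0,.03),.20],q); move_straight([*cw(x0,.03),.101],vel=.12); f0=get_obs()["ft_force"]
u=R.from_euler("z",YC).apply([1,0,0])
for x in np.arange(x0+.01,-.139,.006):
    v=.05
    try: move_straight([*cw(x,.03),.101],vel=v)
    except IKError as e: print("ik",x,e); break
    o=get_obs(); f=(o["ft_force"]-f0)@u; print(round(x,3),round(f,1),end="; ")
    if f<-14: break
print(get_obs()["ee_pos"],get_obs()["time_s"])
```

```text
12.000000000000002 True
-0.345 1.4; -0.339 0.9; -0.333 1.4; -0.327 1.3; -0.321 -0.1; -0.315 0.6; -0.309 0.4; -0.303 0.8; -0.297 0.0; -0.291 0.3; -0.285 1.2; -0.279 0.4; -0.273 0.2; -0.267 0.9; -0.261 1.4; -0.255 1.1; -0.249 1.3; -0.243 -0.4; -0.237 1.1; -0.231 1.3; -0.225 0.9; -0.219 1.4; -0.213 1.0; -0.207 0.5; -0.201 0.5; -0.195 1.4; -0.189 1.1; -0.183 1.0; -0.177 0.5; -0.171 0.1; -0.165 0.2; -0.159 0.8; -0.153 0.4; -0.147 0.7; -0.141 -14.1; [0.63065923 0.14586527 0.09996533] 75.275
```

Run:
```python
from h import *
p=cw(-.20,.03); move_straight([*p,.101],vel=.1); move_straight([*p,.25],vel=.15); move_pose([.43,.10,.44],down(0))
a,P=grab("wrist","w11"); c,_=grab("scene","s11"); d,_=grab("top","t11")
f=lambda x:cv2.resize(x,(400,300),interpolation=cv2.INTER_CUBIC); cv2.imwrite("pics/v11.png",np.vstack([np.hstack([f(a),f(a[:150,100:300])]),np.hstack([f(c[180:300,240:420]),f(d[100:260,80:300])])]))
print(get_obs()["time_s"])
```

```text
78.2583
```

View pics/v11.png

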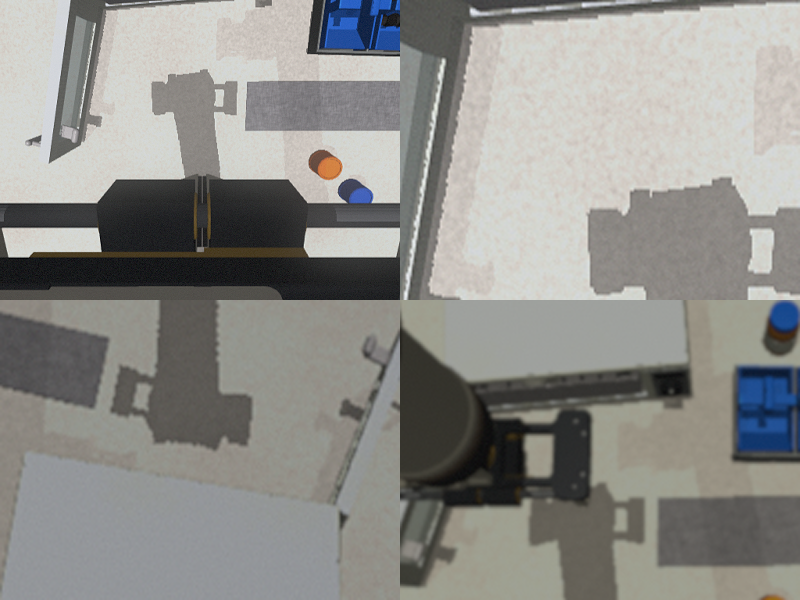

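The tray is home: its dark front is flush with the cabinet front (top panel at about (560,388)). Now I'll swing the door.

Run:
```python
from h import *
np.set_printoptions(suppress=True,linewidth=150)
Z=.122; k=-np.pi/2
p,y=doorp(1.9,.19,.085); move_pose([*p,.32],down(y+k)); move_straight([*p,Z],vel=.12)
f0=get_obs()["ft_force"]; print(p,get_obs()["joint_positions"].round(2))
for th in np.r_[1.9,np.arange(1.84,.139,-.06)]:
    p,y=doorp(th,.19,.040); j=solve_ik([*p,Z],down(y+k))
    if j is None or abs(j-get_obs()["joint_positions"]).max()>.6: print("stop",th,j); break
    move_straight([*p,Z],frame=down(y+k),vel=.08)
    f=get_obs()["ft_force"]-f0; print(round(th,2),np.linalg.norm(f[:2]).round(1),end="; ")
    if np.linalg.norm(f)>15: print("force",f); break
o=get_obs();print(o["joint_positions"].round(2),o["time_s"])
c,_=grab("scene","s12"); d,_=grab("top","t12")
f=lambda x:cv2.resize(x,(400,300),interpolation=cv2.INTER_CUBIC); cv2.imwrite("pics/v12.png",np.hstack([f(c[150:310,220:440]),f(d[100:260,80:300])]))
```

```text
[0.46613349 0.4218596 ] [-0.09  0.79 -1.03  1.68  0.75  1.11 -0.03]
1.9 0.8; 1.84 0.5; 1.78 0.4; 1.72 0.9; 1.66 0.6; 1.6 0.9; 1.54 1.1; 1.48 0.5; 1.42 0.9; 1.36 0.4; 1.3 0.5; 1.24 0.3; 1.18 0.4; 1.12 0.4; 1.06 1.3; 1.0 0.6; 0.94 1.1; 0.88 1.3; 0.82 0.9; 0.76 0.5; 0.7 1.0; 0.64 0.4; 0.58 0.2; 0.52 1.0; 0.46 1.4; 0.4 0.8; 0.34 0.8; 0.28 0.6; 0.22 0.7; 0.16 0.9; [ 0.66  1.   -1.4   1.8   1.04  1.31  2.04] 90.8083
```

View pics/v12.png

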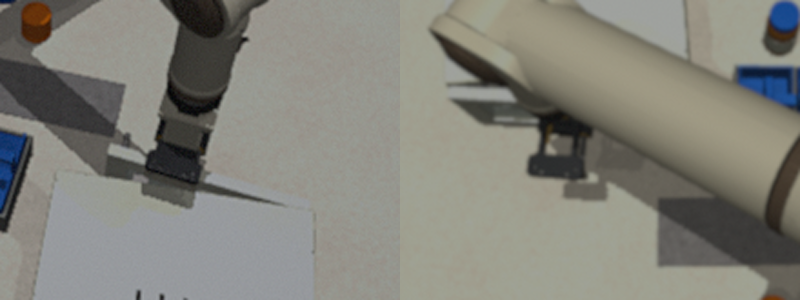

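The door follows and is almost shut (scene panel at (150,165) to (310,205)). Now the final push over the catch.

Run:
```python
from h import *
Z=.122; k=-np.pi/2; f0=np.zeros(3); u=R.from_euler("z",YC).apply([1,0,0])
for th in np.arange(.14,-.121,-.01):
    p,y=doorp(th,.19,.040)
    try: move_straight([*p,Z],frame=down(YC+max(th,0)*-1+k),vel=.04)
    except IKError as e: print("ik",th,e); break
    o=get_obs(); f=o["ft_force"]@u; print(round(th,3),round(f,1),end="; ")
    if f<-18: break
print(o["ee_pos"],o["time_s"])
sleep(.3); print(get_obs()["ft_force"]@u)
```

```text
0.14 0.1; 0.13 0.1; 0.12 0.2; 0.11 -0.1; 0.1 -0.3; 0.09 0.1; 0.08 0.2; 0.07 -0.3; 0.06 -0.8; 0.05 -0.9; 0.04 -1.9; 0.03 -7.1; 0.02 -12.2; 0.01 -14.4; -0.0 -10.6; -0.01 -6.2; -0.02 -0.5; -0.03 -5.5; -0.04 -11.5; -0.05 -17.2; -0.06 -22.9; [0.60657517 0.09822461 0.12199092] 96.1583
-22.548644003223213
```

The force shows the catch at 14 N, then the snap to about 0, then the hard stop. Backing off to check.

Run:
```python
from h import *
p,y=doorp(0,.19,.12); move_straight([*p,.122],vel=.08); move_straight([*p,.35],vel=.15); move_pose([.40,-.12,.42],down(0))
a,_=grab("wrist","w13"); c,_=grab("scene","s13"); d,_=grab("top","t13")
f=lambda x:cv2.resize(x,(400,300),interpolation=cv2.INTER_CUBIC); cv2.imwrite("pics/v13.png",np.vstack([np.hstack([f(a),f(d[90:250,80:400])]),np.hstack([f(c[180:300,240:420]),f(c[130:310,90:330])])]))
o=get_obs(); print(o["time_s"],o["gripper_width"])
```

```text
102.5667 0.00021044673903158727
```

View pics/v13.png

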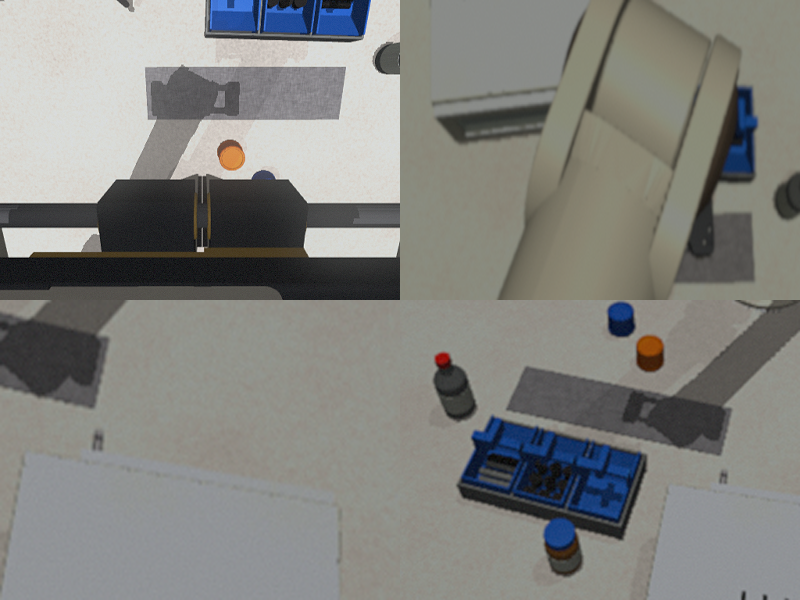

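The door is flush and parallel with the cabinet front, the bin is seated empty, the mat is clear, and the bottles haven't moved.

```bash
python3 -c "
from bench import *
print(sign_off())"
```

```text
the job is handed in; nothing more can be done
None
```

The job is handed in: both tubes and both pots are in the tray, the empty bin is back down in its pocket, the tray is pushed home against its stop, and the door is shut past its catch; `sign_off()` returned no verdict.

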